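Square a gas-hob pan support on its pin and click it home

TASK

The pan support on the free burner of the gas hob has been left skewed and off its locating pin. Slide it until the notch at its far left corner sits on the brass pin, then turn it about that pin by pushing its front right corner round until the corner lug clicks in behind the spring clip, up against its stop, leaving the support square on the hob. Feel for the stop and never push the support harder than 15 N, keep it flat on the hob with its notch on the pin while it turns, and leave everything else where it stands.

Things in the scene. Friction and masses are not known exactly. Their poses are not given: they have to be found in the camera images.
- hob: two-burner table-top gas hob of bright steel, 370 x 690 mm (its x, y), flat top 80 mm above the worktop, knobs on its front (-x) face; fixed. Origin on the worktop below the centre of the left (+y) burner, the free one, whose cap ends 13 mm above the hob top. The second burner, 300 mm to -y, has the same support, fixed, with a saucepan on it.
- pin (a point): brass locating pin of the free burner, upright, 12 mm diameter, 20 mm tall, at the burner's far left; this point is on its axis at hob-top level, at (106, 106, 80) mm in the hob's frame.
- grate: loose pan support: flat square frame of black enamelled bars on four feet, 0.5 to 0.85 kg, sliding on the hob with 1 to 4 N. Origin: the point in the notch of its far left corner that lies on the pin's axis once seated, hob-top level. At home its axes match the hob's. It starts turned clockwise from above by 0.2 to 0.33 rad, its origin 8 to 20 mm short of the pin, towards the front right.
- grate_mid (a point): centre of the support, half-way up its bars. Bars are 10 mm wide, 14 to 26 mm above the hob top; the frame is 200 mm square outside and four prongs point inwards. At the far left corner two bars cross and run on as 24 mm tails: the right angle between the tails, open to the support's +x, +y, is the notch that bears on the pin.
- push_spot (a point): point on the outer (-x) face of the support's front bar, half-way up, 40 mm to the left (+y) of the front right corner: where to push to turn it; (-206, -166, 20) mm from the support's origin. A fingertip 8 mm above the hob top clears the hob and meets the bar squarely.
- lug_tip (a point): middle of the end face of the flat lug, 14 mm wide, 14 to 26 mm above the hob top, that points 30 mm out diagonally from the support's front right corner, away from its origin and 321 mm from it. Pushing here along the diagonal slides the support straight onto the pin.
- lug_home (a point): fixed point on the hob, 20 mm above its top: where the end of the lug comes at home, by the drawing. The lug arrives here anticlockwise about the pin (towards hob +x, -y) and its leading side meets a steel stop, 26 mm tall. The stop and clip are on one bracket with slotted holes, so they may stand up to 9 mm before or beyond this point along the lug's path: only feel is exact.
- clip (a joint): brass leaf-spring clip beside the stop, beyond the lug's end; deflection in rad. 0 when free; over its last 30 mm the lug rides up the clip's ramp, to about 0.08 on the crest; it springs back to 0 behind the lug only in the last 1 to 2 mm before the stop. At the push spot this takes 4 to 11 N; when it takes more, the support is on its stop.
- saucepan: steel saucepan, 156 mm across, 80 mm tall, black handle, on the other burner; leave alone. Origin at the centre of its underside.
- spoon: wooden spoon 200 mm long lying on the hob in front of the saucepan; leave alone. Origin at mid-length, underside.
- moka: aluminium coffee pot 187 mm tall, 94 mm across, left of the hob; leave alone. Origin at the centre of its underside.
- mug: blue mug 80 mm across, 92 mm tall, left of the hob; leave alone. Origin at the centre of its underside.
- coffee_jar: amber jar with red lid, 90 mm across, 130 mm tall, left of the hob; leave alone. Origin at the centre of its underside.
- spice_jar: glass jar with green lid, 44 mm across, 95 mm tall, left of the hob; leave alone. Origin at the centre of its underside.
- bowl: orange bowl 130 mm across, 60 mm tall, right of the robot; leave alone. Origin at the centre of its underside.

How it is judged:
On the way, in this order (a step that is already met when the one before it is completed fails the run):
1. the notch is on the pin (origin within 4 mm of it) with the support still skewed by more than 0.12 rad (horizontal distance between grate and pin below 0.004 m and angle between the x axis of grate and the x axis of hob, either way round above 0.12 rad), for 0.1 s.
2. turned to within 0.1 rad of square with the notch still on the pin (within 5 mm) (horizontal distance between grate and pin below 0.005 m and angle between the x axis of grate and the x axis of hob, either way round below 0.1 rad), for 0.1 s.
At the end, for the whole second after the job is handed in: the support's notch is on the pin (within 4 mm), the support is square to the hob (within 0.045 rad) and flat, its lug is within 12 mm of the drawn home point with the clip sprung back behind it (clip below 0.03 rad), at rest (horizontal distance between grate and pin below 0.004 m and angle between the x axis of grate and the x axis of hob, either way round below 0.045 rad and horizontal distance between lug_tip and lug_home below 0.012 m and value of joint clip below 0.03 rad and angle between grate's own z axis and vertical below 0.03 rad and linear speed of grate below 0.01 m/s); the robot touches nothing.
It fails at once if the support is pushed with more than 15 N (contact force between any of the fingers, the arm and grate above 15 N).
It fails at once if the support is lifted or tipped off the hob (z of grate in the frame of pin above 0.01 m or angle between grate's own z axis and vertical above 0.06 rad).
It fails at once if the support is dragged more than 40 mm off its pin (horizontal distance between grate and pin above 0.04 m).
It fails at once if something else is shifted by more than 15 mm (distance of any of saucepan, spoon, moka, mug, coffee_jar, spice_jar, bowl from where it was at the start of the episode above 0.015 m).
It also fails if it takes over 61 s, if anything falls off the work surface, if the arm or the gripper's body presses on something with over 40 N, if the wrist force passes 120 N, or if a joint passes its speed limit or range.

ROBOT

A 6-joint arm with a two-finger parallel gripper is mounted at the origin on the work surface. World frame = base frame: x ahead of the robot, y to its left, z up, the work surface at z = 0. Lengths are in m, angles in rad, forces in N, time in s.
With the tool pointing down it reaches from about 0.35 to 0.975 m from the base axis. Payload 4.9 kg.
Tool frame: the origin (TCP) lies at the very end of the fingers, on their centre line; the grasp point (between the pads) lies 19 mm behind it; z points along the fingers, y is the line along which they close (so a half turn about z gives the same grasp; the last joint's range is limited). The gripper opens to 85 mm and grips with 20 to 120 N. Pads are 22 mm wide; open, the fingers measure 114 mm over their backs; the gripper's body (76 mm by 85 mm) begins 54 mm behind the grasp point. The pads swing forward as they close: fully open they stand 13 mm farther back than shut.
Start: joints at [-1.28, 0.053, 1.613, -0, 1.476, -0.119], TCP at [0.249, -0.573, 0.231] pointing down, gripper open.
Joint ranges: [-3.01, 3.01], [-1.01, 2.22], [0.06, 2.58], [-1.02, 4.17], [0.09, 2.62], [-3.14, 3.14]. Speed limits (rad/s): [2.57, 2.57, 3.14, 3.14, 3.14, 3.14].

INTERFACE

Orientations are given as a rotation vector (axis times angle).
In Python, from station import ctrl, imaging gives the robot as it stands.
- The arm moves only by the tool play_rows, never from a script. Its argument "series" is a list of rows, each a list of 3 entries, a list of its own where there are three numbers: the opening, from 0 (shut) to 1 (fully open), then the shift along the tool's x, y, z each as a share of 0.05 m, from -1 to 1, then the turn, a rotation vector about the tool's x, y, z each as a share of 8 degrees, from -1 to 1. In form: [[grip, [dx, dy, dz], [ax, ay, az]], ...]. A call has 1 to 8 rows; each row shifts and turns the commanded pose from where the row before left it, along the tool's axes as they then stand; what a row does not reach is not made up. A row lasts 1/8 s, in which the tool goes at most 62.5 mm and 10.7 degrees, less where a joint would pass 70% of its speed; a pose out of reach is approached as far as the arm can. A call with a number of a shift or a turn outside -1 to 1 is refused whole. A call with a gripper value outside its range is refused whole. The fingers move at their own pace and stop on an object; "force" is the grip in N (left out, the last holds). Time passes only in rows, so rows that do not move let the fingers close. It gives the time, the measured TCP pose, the force, the opening and the grip force at its end, in the units of the state.
- ctrl.get_obs(): the state, without advancing time (a new reading comes with each control period).
- imaging.get_image(name): name is "side" or "top"; returns a dict with "color" (480x640x3 uint8, blue, green, red), "fx", "fy", "cx", "cy" (pixels), "extrinsics" (4x4, takes a point from world to camera coordinates). Camera axes: x right, y down, z forward; pixel columns grow to the right and rows downward; lengths in m; the calibration is good to about 2 mm. A picture is of the moment at which its call begins. There is no depth.
- ctrl.finish_job(): hands the job in; it is judged then, once.
The state is a dict: "t": time; "q": joint angles; "dq": joint speeds; "effort": joint torques, N m; "tool_pos": TCP position; "tool_rot": TCP orientation; "contact_force": force on the tool from outside, world axes, zero at the start; "wrist_torque": the same for the moment, N m; "opening": finger opening in m; "grip_force": force on a finger pad.
Only numpy, scipy, OpenCV 4.12 (cv2) and the standard library are available. Lean on these libraries where they do the work, as an engineer would, in place of code of your own. Each camera call takes 0.05 s, during which the arm holds its last target. There are 200 camera calls.

## Working session

There is one attempt and no reset: what is moved stays moved. The work goes in short steps, Python scripts to look and compute and a tool call to move; the robot and the scene stay as the last step left them, time stands still between calls to the robot, and variables do not carry over. Pictures are saved under pics/ and viewed, at most 10 in all, crops included, and the job is handed in when it is done.

Besides the shell and the picture viewer there is one more tool, called by a JSON object that holds its "api" and its "payload". play_rows: Moves the arm, as the interface text tells. Shift numbers are shares of 0.05 m and turn numbers shares of 8 degrees, none past 1 either way. Its arguments: {"type":"object","properties":{"series":{"type":"array"},"force":{"type":"number"}},"required":["series"]}

```bash
mkdir -p pics; ls; python3 - <<'E'
from station import ctrl, imaging
import cv2,numpy as np
np.set_printoptions(precision=4,suppress=True)
for n in("side","top"):
    d=imaging.get_image(n); cv2.imwrite(f"pics/{n}0.png",d["color"]); print(n,d["fx"],d["fy"],d["cx"],d["cy"]);print(np.array(d["extrinsics"]))
print(ctrl.get_obs())
E
```

```text
pics
side 593.4140761346526 593.4140761346526 312.68233188688475 246.1396137444513
[[ 0.9099 -0.4147 -0.0069 -0.4343]
 [-0.2616 -0.5608 -0.7855  0.2573]
 [ 0.3219  0.7166 -0.6188  1.4847]
 [ 0.      0.      0.      1.    ]]
top 448.86036009246857 448.86036009246857 321.46685454796335 238.0587973882212
[[ 0.0095 -1.     -0.0005  0.084 ]
 [-0.9938 -0.0094 -0.1112  0.5601]
 [ 0.1112  0.0015 -0.9938  1.166 ]
 [ 0.      0.      0.      1.    ]]
{'t': 0.1, 'q': array([-1.28  ,  0.0533,  1.6142, -0.    ,  1.476 , -0.119 ]), 'dq': array([ 0.0011, -0.0013, -0.0034, -0.0023,  0.0013, -0.0006]), 'effort': array([  0.0009, -39.4906, -37.1362,  -0.0001,   0.0039,  -0.    ]), 'tool_pos': array([ 0.2488, -0.5727,  0.2302]), 'tool_rot': array([-3.074 , -0.6388,  0.0003]), 'contact_force': array([ 0.3573, -0.7211,  0.0371]), 'wrist_torque': array([-0.0474,  0.0184, -0.0005]), 'grip_force': 0.0, 'opening': 0.08509796487013799}
```

View pics/top0.png

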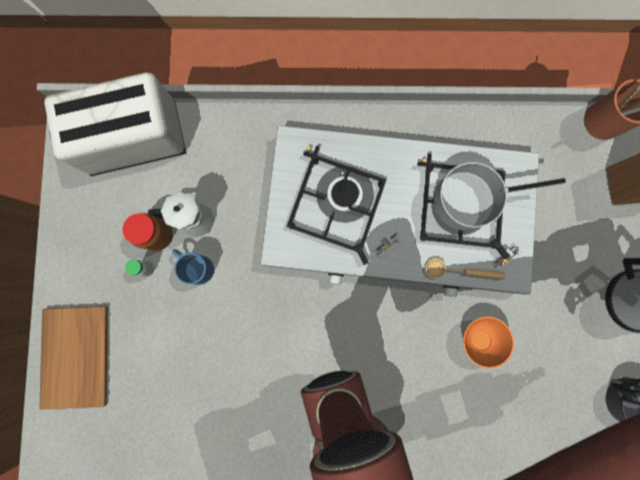

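View pics/side0.png

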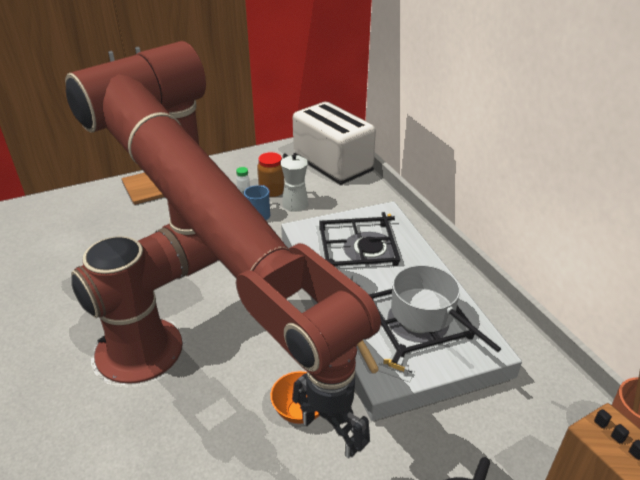

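The top view shows the free grate with its corners near (316,155), (382,182), (362,248) and (291,225), and its lug tip near (367,261). The pin is near (309,149), the clip and stop near (387,244), and the second burner's pin near (423,160). The side view has the arm over the front right corner.

```bash
cat > h.py <<'E'
import cv2,numpy as np
from station import ctrl, imaging
np.set_printoptions(precision=4,suppress=True)
def ray(d,uv,z):
    E=np.array(d["extrinsics"]);R,t=E[:3,:3],E[:3,3]
    uv=np.atleast_2d(np.array(uv,float))
    v=np.c_[(uv[:,0]-d["cx"])/d["fx"],(uv[:,1]-d["cy"])/d["fy"],np.ones(len(uv))]@R
    c=-R.T@t
    return (c+v*((z-c[2])/v[:,2])[:,None])[:,:2]
def proj(d,p):
    E=np.array(d["extrinsics"]);c=np.atleast_2d(p)@E[:3,:3].T+E[:3,3]
    return np.c_[c[:,0]/c[:,2]*d["fx"]+d["cx"],c[:,1]/c[:,2]*d["fy"]+d["cy"]]
def brass(d,box):
    x0,y0,x1,y1=box; hsv=cv2.cvtColor(d["color"],cv2.COLOR_BGR2HSV)
    m=cv2.inRange(hsv,(12,80,70),(35,255,255))
    n,l,s,c=cv2.connectedComponentsWithStats(m[y0:y1,x0:x1]); 
    return [(s[i,4],c[i]+[x0,y0],s[i,:4]+[x0,y0,0,0]) for i in range(1,n)]
E
python3 - <<'E'
from h import *
d=imaging.get_image("top");im=d["color"]
for b in [(270,130,330,170),(405,140,440,175),(375,225,405,260),(495,235,525,270)]:
    print([(a,c,s,ray(d,c,.095)) for a,c,s in brass(d,b)])
# hob corners
g=cv2.cvtColor(im,cv2.COLOR_BGR2GRAY)
print(ray(d,[(279,126),(537,153),(530,292),(262,264)],.08))
hsv=cv2.cvtColor(im,cv2.COLOR_BGR2HSV)
m=((g<45)*255).astype(np.uint8); m[:, :270]=0;m[:,398:]=0;m[:140]=0;m[270:]=0
n,l,s,c=cv2.connectedComponentsWithStats(m); i=1+np.argmax(s[1:,4]); print(s[i]);
mm=(l==i).astype(np.uint8)*255
cs,_=cv2.findContours(mm,cv2.RETR_EXTERNAL,cv2.CHAIN_APPROX_NONE);r=cv2.minAreaRect(cs[0]);print(r,ray(d,cv2.boxPoints(r),.106))
o=cv2.resize(im[135:275,260:405],None,fx=5,fy=4.2,interpolation=cv2.INTER_CUBIC) if 0 else cv2.resize(im[135:275,260:420],None,fx=4,fy=4,interpolation=cv2.INTER_CUBIC)
cc=[((x-[260,135])*4).astype(np.int32) for x in cs]; cv2.drawContours(o,cc,-1,(0,255,0),1)
cv2.imwrite("pics/c1.png",o)
E
```

```text
[(np.int32(18), array([308.3889, 148.2778]), array([307, 146,   4,   6]), array([[0.7851, 0.1252]]))]
[(np.int32(24), array([424.5417, 160.125 ]), array([422, 158,   6,   5]), array([[ 0.7565, -0.1742]]))]
[(np.int32(15), array([383.6667, 248.6667]), array([381, 247,   6,   5]), array([[ 0.5267, -0.0676]]))]
[(np.int32(3), array([515.3333, 253.3333]), array([515, 253,   2,   2]), array([[ 0.5181, -0.3986]])), (np.int32(34), array([504.7059, 260.7353]), array([501, 258,  11,   7]), array([[ 0.4992, -0.3712]]))]
[[ 0.8495  0.2038]
 [ 0.7827 -0.4718]
 [ 0.4218 -0.4383]
 [ 0.486   0.2398]]
[333 179  15  15  78]
((341.0000305175781, 186.50001525878906), (9.192387580871582, 16.26345443725586), 45.0) [[0.676  0.0637]
 [0.7061 0.0348]
 [0.6894 0.0182]
 [0.6595 0.0472]]
```

View pics/c1.png

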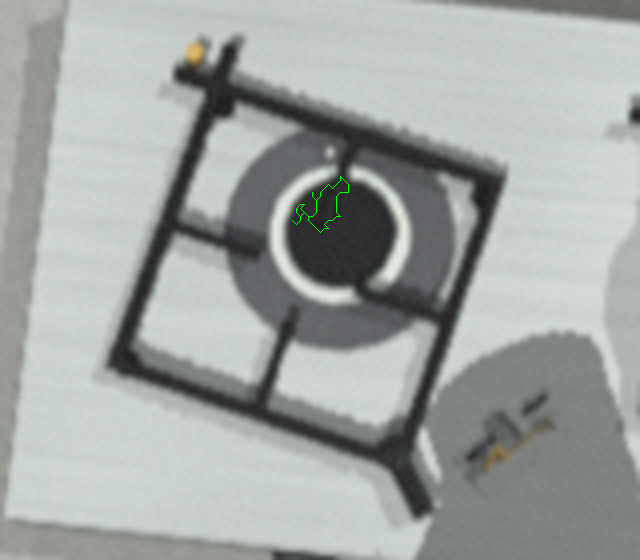

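Zoomed in, crossings are at about (220,93), (488,185), (398,450) and (122,360) in the crop. The lug tip is near (424,512), the pin at (195,52), and the clip and stop around (505,440). Next I'll refine the bar lines.

```bash
cat >> h.py <<'E'
from scipy.ndimage import map_coordinates
def bar(d,p,q,z=.1,w=5,lim=(.12,.88)):
    """darkness centroid across a bar p->q (px), line fit in world"""
    g=cv2.cvtColor(d["color"],cv2.COLOR_BGR2GRAY).astype(float)
    p,q=np.array(p,float),np.array(q,float);t=(q-p)/np.linalg.norm(q-p);n=np.array([-t[1],t[0]])
    o=np.arange(-w,w+.1,.25);P=[]
    for s in np.linspace(*lim,50):
        c=p+s*(q-p);X=c+o[:,None]*n
        k=np.clip(95-map_coordinates(g,[X[:,1],X[:,0]],order=1),0,None)
        if k.sum()>60:P.append(c+n*(k@o)/k.sum())
    W=ray(d,P,z).astype(np.float32)
    vx,vy,x,y=cv2.fitLine(W,cv2.DIST_HUBER,0,.001,.001).ravel()
    v=np.array([vx,vy]); r=(W-[x,y])@np.array([-vy,vx]); return np.array([x,y]),v,len(P),np.std(r)
def cross(a,b):
    s=np.linalg.solve(np.c_[a[1],-b[1]],b[0]-a[0]);return a[0]+s[0]*a[1]
def grate(d,C):
    FL,FR,R,L=C
    B=[bar(d,FL,L),bar(d,FL,FR),bar(d,L,R),bar(d,FR,R)]
    left,far,front,right=B
    X=[cross(left,far),cross(right,far),cross(right,front),cross(left,front)]
    for b in B: print(b)
    X=np.array(X);M=X.mean(0)
    # similarity to the 190 mm square: yaw from the mean of rotated diagonals
    m=np.array([[95,95],[95,-95],[-95,-95],[-95,95]])/1000
    A=X-M;yaw=np.arctan2((m[:,0]*A[:,1]-m[:,1]*A[:,0]).sum(),(m*A).sum())
    print("corners",X,"sides",np.linalg.norm(X-np.roll(X,-1,0),axis=1),"mid",M,"yaw",yaw)
    return M,yaw
def Rz(a):return np.array([[np.cos(a),-np.sin(a)],[np.sin(a),np.cos(a)]])
E
python3 - <<'E'
from h import *
d=imaging.get_image("top")
C=[(np.array(c)+.5)/4-.5+[260,135] for c in [(220,93),(488,185),(398,450),(122,360)]]
M,yaw=grate(d,C)
# origin: push spot -206,-166 is 40mm from corner on outer face => centre at (-106,-106)
O=M+Rz(yaw)@[.106,.106]; print("origin",O,"lug",O-Rz(yaw)@[.227,.227],"spot",O+Rz(yaw)@[-.206,-.166])
pin=np.array([.785,.125]);hy=-.096
print("home burner",pin-Rz(hy)@[.106,.106],"skew",yaw-hy,"gap",O-pin,Rz(hy).T@(O-pin))
print("lug seen",ray(d,(np.array([424,512])+.5)/4-.5+[260,135],.1))
# burner cap ring check z=.093
from scipy.spatial.transform import Rotation as Ro
o=ctrl.get_obs();print(Ro.from_rotvec(o["tool_rot"]).as_matrix())
# second grate pin (fixed): compare crossing->pin blob offset
E
```

```text
(array([0.661 , 0.1461], dtype=float32), array([ 0.9459, -0.3244], dtype=float32), 50, np.float32(0.0011941893))
(array([0.7373, 0.0399], dtype=float32), array([0.3523, 0.9359], dtype=float32), 50, np.float32(0.0017083512))
(array([0.5487, 0.0716], dtype=float32), array([0.3261, 0.9453], dtype=float32), 50, np.float32(0.0014920139))
(array([ 0.6305, -0.0434], dtype=float32), array([ 0.9455, -0.3255], dtype=float32), 50, np.float32(0.0017953751))
corners [[ 0.7639  0.1108]
 [ 0.6973 -0.0664]
 [ 0.522  -0.006 ]
 [ 0.5836  0.1726]] sides [0.1893 0.1854 0.189  0.1907] mid [0.6417 0.0528] yaw -0.33855320096041625
origin [0.7769 0.1175] lug [ 0.4874 -0.0212] spot [0.5274 0.0294]
home burner [0.6693 0.0296] skew -0.24255320096041624 gap [-0.0081 -0.0075] [-0.0074 -0.0082]
lug seen [[ 0.4908 -0.0217]]
[[ 0.9172  0.3985 -0.0004]
 [ 0.3985 -0.9172  0.0012]
 [ 0.0002 -0.0013 -1.    ]]
```

{"api": "play_rows", "payload": {"series": [[0,[0.8,-0.8,0],[0,0,0]],[0,[0.8,-0.8,0],[0,0,0]],[0,[0.8,-0.8,0],[0,0,0]],[0,[0.8,-0.8,0],[0,0,0]],[0,[0.8,-0.8,0],[0,0,0]],[0,[0.8,-0.8,0],[0,0,0]],[0,[0.8,-0.8,0],[0,0,0]],[0,[0.8,-0.8,0],[0,0,0]]], "force": 40}}

```text
t: 1.2
tool_pos: [0.4153, -0.1505, 0.2313]
tool_rot: [3.076, 0.639, 0.001]
contact_force: [1.5, 0.1, -0.2]
opening: 0.0001
grip_force: 0.0
```

```bash
cat >> h.py <<'E'
from scipy.spatial.transform import Rotation as Ro
def st():
    o=ctrl.get_obs();R=Ro.from_rotvec(o["tool_rot"]).as_matrix()
    print("t",o["t"],"p",o["tool_pos"],"xang",np.arctan2(R[1,0],R[0,0]),"tilt",R[2,2],"F",o["contact_force"],"Fx_tool",-R[:,0]@o["contact_force"],"op",o["opening"]);return o,R
def go(target,ang):
    o,R=st();a=np.arctan2(R[1,0],R[0,0]);d=R.T@(np.array(target)-o["tool_pos"])
    print("shift units",d/.05,"turn z units",-(ang-a)/np.radians(8))
E
python3 -c "
from h import *
go([.4555,-.0366,.23],.447)"
```

```text
t 1.2 p [ 0.4153 -0.1505  0.2313] xang 0.4094173380969908 tilt -0.9999997487113164 F [ 1.4927  0.0998 -0.2006] Fx_tool -1.4089596722679 op 6.476453008934772e-05
shift units [ 1.6446 -1.7691  0.0265] turn z units -0.26916598873869163
```

{"api": "play_rows", "payload": {"series": [[0,[0.82,-0.88,0],[0,0,0]],[0,[0.82,-0.88,0],[0,0,0]],[0,[0,0,0.5],[0,0,-0.27]],[0,[0,0,0.9],[0,0,0]],[0,[0,0,0.8],[0,0,0]],[0,[0,0,0.4],[0,0,0]],[0,[0,0,0.2],[0,0,0]],[0,[0,0,0],[0,0,0]]]}}

```text
t: 2.2
tool_pos: [0.4549, -0.0388, 0.091]
tool_rot: [-3.063, -0.697, 0.001]
contact_force: [1.1, 0.1, -0.3]
opening: 0.0
grip_force: 0.0
```

```bash
python3 -c "
from h import *
go([.4555,-.0366,.09],.447)
d=imaging.get_image('top')
o=d['color'][135:285,260:420];print(proj(d,[[.4555,-.0366,.09],[.4555,-.0366,.1]]))
cv2.imwrite('pics/c2t.png',o)
d=imaging.get_image('side');print(proj(d,[[.4555,-.0366,.09],[.488,-.021,.1]]))
cv2.imwrite('pics/c2.png',np.hstack([cv2.resize(o,(400,375)),cv2.resize(d['color'][180:330,270:430],(400,375))]))"
```

```text
t 2.2 p [ 0.4549 -0.0388  0.091 ] xang 0.44744251402949964 tilt -0.9999996293462026 F [ 1.0669  0.1128 -0.3183] Fx_tool -1.0108557693491638 op 4.849117429910697e-05
shift units [ 0.0293 -0.035   0.0209] turn z units 0.0031692732832070505
[[371.2046 276.9794]
 [371.6452 276.8787]]
[[310.6507 279.8119]
 [319.4054 269.9584]]
```

View pics/c2.png

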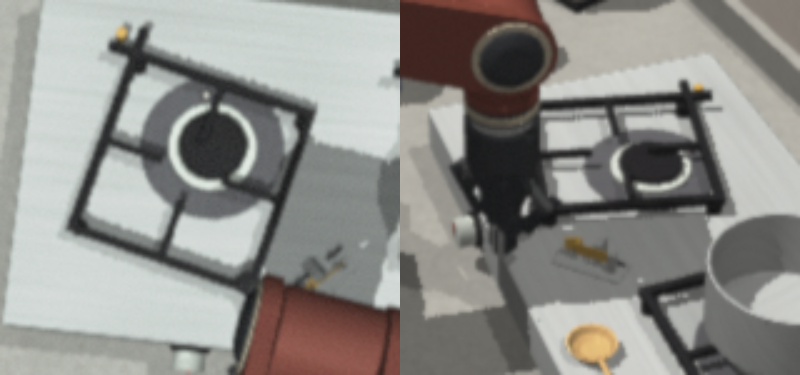

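{"api": "play_rows", "payload": {"series": [[0,[0.1,-0.04,0.04],[0,0,0]],[0,[0.1,0,0.02],[0,0,0]],[0,[0.1,0,0],[0,0,0]],[0,[0.05,0,0],[0,0,0]],[0,[0.03,0,0],[0,0,0]],[0,[0.03,0,0],[0,0,0]]]}}

```text
t: 3.05
tool_pos: [0.4728, -0.0281, 0.0883]
tool_rot: [-3.063, -0.697, 0.0]
contact_force: [0.2, 0.0, 0.3]
opening: -0.0004
grip_force: 0.0
```

{"api": "play_rows", "payload": {"series": [[0,[0.03,0,0],[0,0,0]],[0,[0.03,0,0],[0,0,0]],[0,[0.03,0,0],[0,0,0]]]}}

```text
t: 3.42
tool_pos: [0.4765, -0.0264, 0.0882]
tool_rot: [3.063, 0.697, -0.002]
contact_force: [-2.5, -1.4, 0.7]
opening: 0.0001
grip_force: 1.2
```

{"api": "play_rows", "payload": {"series": [[0,[0.03,0,0],[0,0,0]],[0,[0.03,0,0],[0,0,0]],[0,[0.03,0,0],[0,0,0]]]}}

```text
t: 3.8
tool_pos: [0.4808, -0.0243, 0.0882]
tool_rot: [-3.063, -0.697, 0.001]
contact_force: [-1.3, -1.1, 0.8]
opening: 0.0
grip_force: 1.2
```

{"api": "play_rows", "payload": {"series": [[0,[0.03,0,0],[0,0,0]],[0,[0.03,0,0],[0,0,0]]]}}

```text
t: 4.05
tool_pos: [0.4836, -0.0229, 0.0882]
tool_rot: [-3.063, -0.697, 0.0]
contact_force: [-2.2, -1.2, 0.2]
opening: 0.0005
grip_force: 1.1
```

{"api": "play_rows", "payload": {"series": [[0,[0.02,0,0],[0,0,0]],[0,[0.02,0,0],[0,0,0]]]}}

```text
t: 4.3
tool_pos: [0.4853, -0.0222, 0.0883]
tool_rot: [3.063, 0.697, -0.001]
contact_force: [-3.2, -1.8, 2.2]
opening: -0.0004
grip_force: 1.7
```

{"api": "play_rows", "payload": {"series": [[0,[0.02,0,0],[0,0,0]],[0,[0.01,0,0],[0,0,0]]]}}

```text
t: 4.55
tool_pos: [0.4867, -0.0215, 0.0882]
tool_rot: [-3.063, -0.697, 0.0]
contact_force: [-3.8, -2.7, 1.3]
opening: 0.0001
grip_force: 1.7
```

{"api": "play_rows", "payload": {"series": [[0,[0.01,0,0],[0,0,0]],[0,[0.01,0,0],[0,0,0]]]}}

```text
t: 4.8
tool_pos: [0.4868, -0.0214, 0.0882]
tool_rot: [3.063, 0.697, -0.004]
contact_force: [-7.1, -4.8, 4.4]
opening: -0.0
grip_force: 4.0
```

{"api": "play_rows", "payload": {"series": [[0,[0.01,0,0],[0,0,0]]]}}

```text
t: 4.92
tool_pos: [0.4869, -0.0214, 0.0882]
tool_rot: [3.063, 0.697, -0.006]
contact_force: [-9.5, -4.7, 5.3]
opening: 0.0
grip_force: 5.0
```

{"api": "play_rows", "payload": {"series": [[0,[-0.1,0,0],[0,0,0]],[0,[-0.4,0,0],[0,0,0]],[0,[0,0,-0.8],[0,0,0]],[0,[0.72,-0.53,0],[0,0,0]],[0,[0.72,-0.53,0],[0,0,0.93]],[0,[0,0,0],[0,0,0.94]],[0,[0,0,0],[0,0,0.94]],[0,[0,0,0],[0,0,0.94]]]}}

```text
t: 5.92
tool_pos: [0.5082, 0.0479, 0.1285]
tool_rot: [-3.138, 0.126, -0.003]
contact_force: [0.6, -0.8, 0.2]
opening: -0.0001
grip_force: 0.0
```

{"api": "play_rows", "payload": {"series": [[0,[0,0,0],[0,0,0.94]],[0,[0,0,0],[0,0,0.94]],[0,[0,0,0],[0,0,0]]]}}

```text
t: 6.3
tool_pos: [0.5081, 0.0476, 0.1286]
tool_rot: [-3.096, 0.527, -0.003]
contact_force: [0.3, -0.2, -0.2]
opening: 0.0
grip_force: 0.0
```

```bash
python3 -c "
from h import *
go([.507,.0463,.088],-.3385)
d=imaging.get_image('top')
for a,c,s in brass(d,(270,130,330,170)): print(a,c,ray(d,c,.095))
cv2.imwrite('pics/c3.png',cv2.resize(d['color'][130:280,260:420],(640,600),interpolation=cv2.INTER_CUBIC))"
```

```text
t 6.3 p [0.5081 0.0476 0.1286] xang -0.337098404714222 tilt -0.9999980058491617 F [ 0.3109 -0.23   -0.1515] Fx_tool -0.3692830102647041 op 1.7653743399808663e-05
shift units [-0.0128  0.0324  0.8116] turn z units 0.010038186807564313
19 [308.1579 147.9474] [[0.7859 0.1258]]
```

View pics/c3.png

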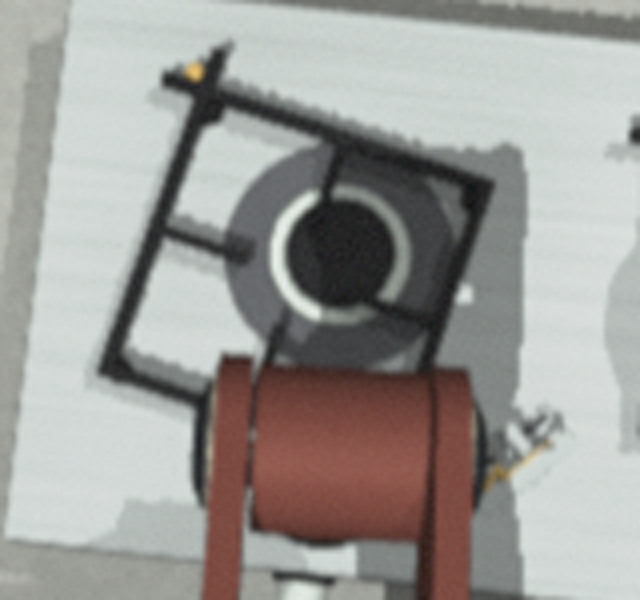

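The pin at (193,72) in the crop now sits in the notch between the two tails. The arm covers the front right corner. I'll get the grate's yaw from the left and far bars.

```bash
python3 -c "
from h import *
d=imaging.get_image('top')
P=lambda x,y:(np.array([x,y])+.5)/4-.5+[260,130]
l=bar(d,P(203,105),P(110,370));f=bar(d,P(203,88),P(485,182))
print(l,f);X=cross(l,f);print('cross',X)
a=np.arctan2(l[1][1],l[1][0]);print(a)
for y in(a,-.3385):
  O=X+Rz(y)@[.011,.011];print(O,O+Rz(y)@[-.206,-.166])
"
```

```text
(array([0.6839, 0.1481], dtype=float32), array([ 0.9486, -0.3164], dtype=float32), 50, np.float32(0.0009819391)) (array([0.7446, 0.0392], dtype=float32), array([0.3506, 0.9365], dtype=float32), 50, np.float32(0.0013511783))
cross [0.7741 0.118 ]
-0.3219431
[0.788 0.125] [0.54   0.0327]
[0.7881 0.1247] [0.5387 0.0366]
```

{"api": "play_rows", "payload": {"series": [[0,[0,0.05,0.4],[0,0,0]],[0,[0,0,0.3],[0,0,0]],[0,[0,0,0.11],[0,0,0]],[0,[0.2,0,0],[0,0,-0.06]],[0,[0.08,0,0],[0,0,0]],[0,[0.04,0,0],[0,0,0]],[0,[0.02,0,0],[0,0,0]]]}}

```text
t: 7.28
tool_pos: [0.5232, 0.0393, 0.0882]
tool_rot: [-3.099, 0.517, -0.001]
contact_force: [-0.2, 0.3, 0.8]
opening: -0.0003
grip_force: 0.0
```

{"api": "play_rows", "payload": {"series": [[0,[0.02,0,0],[0,0,0]],[0,[0.02,0,0],[0,0,0]]]}}

```text
t: 7.52
tool_pos: [0.5246, 0.0387, 0.0878]
tool_rot: [3.099, -0.516, -0.0]
contact_force: [0.3, 0.1, 0.2]
opening: 0.0003
grip_force: 0.0
```

{"api": "play_rows", "payload": {"series": [[0,[0.03,0,0],[0,0,0]],[0,[0.03,0,0],[0,0,0]],[0,[0.02,0,0],[0,0,0]],[0,[0.02,0,0],[0,0,0]]]}}

```text
t: 8.02
tool_pos: [0.5276, 0.0371, 0.0871]
tool_rot: [3.098, -0.516, -0.008]
contact_force: [-6.8, 0.4, 2.9]
opening: -0.0001
grip_force: 3.4
```

{"api": "play_rows", "payload": {"series": [[0,[0.02,0.03,0],[0,0,-0.05]],[0,[0.02,0.03,0],[0,0,-0.05]]]}}

```text
t: 8.28
tool_pos: [0.5288, 0.0336, 0.0871]
tool_rot: [3.102, -0.494, -0.006]
contact_force: [-4.2, 0.1, 1.9]
opening: -0.0001
grip_force: 2.5
```

{"api": "play_rows", "payload": {"series": [[0,[0.02,0.03,0],[0,0,-0.05]],[0,[0.02,0.03,0],[0,0,-0.05]]]}}

```text
t: 8.52
tool_pos: [0.5301, 0.0301, 0.087]
tool_rot: [3.105, -0.472, -0.005]
contact_force: [-4.5, -0.7, 0.4]
opening: -0.0
grip_force: 2.4
```

{"api": "play_rows", "payload": {"series": [[0,[0.046,0.06,0],[0,0,-0.1]],[0,[0.046,0.06,0],[0,0,-0.1]],[0,[0.046,0.06,0],[0,0,-0.1]]]}}

```text
t: 8.9
tool_pos: [0.5344, 0.0193, 0.0871]
tool_rot: [3.115, -0.407, -0.004]
contact_force: [-4.8, 0.1, -0.6]
opening: -0.0001
grip_force: 2.3
```

{"api": "play_rows", "payload": {"series": [[0,[0.046,0.06,0],[0,0,-0.1]],[0,[0.046,0.06,0],[0,0,-0.1]],[0,[0.046,0.06,0],[0,0,-0.1]]]}}

```text
t: 9.28
tool_pos: [0.5392, 0.0087, 0.0871]
tool_rot: [3.122, -0.341, -0.003]
contact_force: [-4.6, -1.8, -1.2]
opening: 0.0003
grip_force: 2.2
```

```bash
python3 -c "
from h import *
st()
d=imaging.get_image('top')
for a,c,s in brass(d,(270,130,330,170)): print(a,c,ray(d,c,.095))
cv2.imwrite('pics/c4.png',cv2.resize(d['color'][130:280,260:420],(640,600),interpolation=cv2.INTER_CUBIC))"
```

```text
t 9.275 p [0.5392 0.0087 0.0871] xang -0.2177020209396495 tilt -0.9999980231229687 F [-4.5548 -1.7762 -1.2086] Fx_tool 4.061443971058935 op 0.0002787620769502676
18 [308.4444 147.8889] [[0.7861 0.1251]]
```

View pics/c4.png

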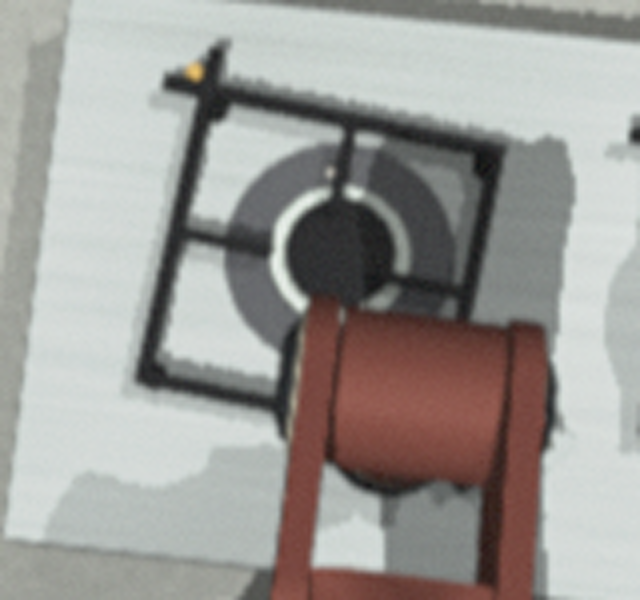

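The grate is turning with the pin at (193,72) still in the notch. The right bar is now at about x=480 and the arm covers the front right corner.

{"api": "play_rows", "payload": {"series": [[0,[0.023,0.03,0],[0,0,-0.05]],[0,[0.023,0.03,0],[0,0,-0.05]],[0,[0.023,0.03,0],[0,0,-0.05]]]}}

```text
t: 9.7
tool_pos: [0.5425, 0.0041, 0.0879]
tool_rot: [-3.126, 0.309, -0.0]
contact_force: [-3.0, 0.9, -0.7]
opening: 0.0002
grip_force: 1.8
```

{"api": "play_rows", "payload": {"series": [[0,[0.023,0.03,0],[0,0,-0.05]],[0,[0.023,0.03,0],[0,0,-0.05]]]}}

```text
t: 9.95
tool_pos: [0.544, 0.0011, 0.0879]
tool_rot: [-3.127, 0.287, 0.0]
contact_force: [-4.7, 3.4, -0.7]
opening: -0.0001
grip_force: 2.5
```

{"api": "play_rows", "payload": {"series": [[0,[0.023,0.03,0],[0,0,-0.05]],[0,[0.023,0.03,0],[0,0,-0.05]]]}}

```text
t: 10.2
tool_pos: [0.546, -0.0029, 0.0879]
tool_rot: [3.13, -0.265, 0.001]
contact_force: [-3.7, 1.0, -1.3]
opening: -0.0
grip_force: 1.4
```

{"api": "play_rows", "payload": {"series": [[0,[0.023,0.03,0],[0,0,-0.05]],[0,[0.023,0.03,0],[0,0,-0.05]]]}}

```text
t: 10.45
tool_pos: [0.5478, -0.0062, 0.0879]
tool_rot: [-3.132, 0.244, -0.001]
contact_force: [-2.3, 1.2, -0.6]
opening: -0.0003
grip_force: 1.2
```

{"api": "play_rows", "payload": {"series": [[0,[0.015,0.02,0],[0,0,-0.033]],[0,[0.015,0.02,0],[0,0,-0.033]]]}}

```text
t: 10.7
tool_pos: [0.5489, -0.0083, 0.088]
tool_rot: [-3.133, 0.229, -0.001]
contact_force: [-0.9, 1.1, -0.4]
opening: -0.0002
grip_force: 1.1
```

{"api": "play_rows", "payload": {"series": [[0,[0.015,0.02,0],[0,0,-0.033]],[0,[0.015,0.02,0],[0,0,-0.033]]]}}

```text
t: 10.95
tool_pos: [0.55, -0.0105, 0.088]
tool_rot: [-3.134, 0.215, -0.0]
contact_force: [-2.9, 1.8, -1.6]
opening: -0.0001
grip_force: 1.2
```

{"api": "play_rows", "payload": {"series": [[0,[0.015,0.02,0],[0,0,-0.033]],[0,[0.015,0.02,0],[0,0,-0.033]]]}}

```text
t: 11.2
tool_pos: [0.5513, -0.0129, 0.088]
tool_rot: [3.135, -0.2, 0.001]
contact_force: [-2.9, 1.0, 1.1]
opening: 0.0
grip_force: 1.2
```

{"api": "play_rows", "payload": {"series": [[0,[0.015,0.02,0],[0,0,-0.033]],[0,[0.015,0.02,0],[0,0,-0.033]]]}}

```text
t: 11.45
tool_pos: [0.5517, -0.0146, 0.0877]
tool_rot: [-3.135, 0.186, 0.003]
contact_force: [-6.1, 3.3, 1.4]
opening: -0.0002
grip_force: 3.0
```

{"api": "play_rows", "payload": {"series": [[0,[0.015,0.02,0],[0,0,-0.033]]]}}

```text
t: 11.58
tool_pos: [0.5516, -0.0153, 0.0874]
tool_rot: [-3.135, 0.179, 0.006]
contact_force: [-7.1, 2.9, 3.0]
opening: 0.0002
grip_force: 3.9
```

{"api": "play_rows", "payload": {"series": [[0,[0.01,0,0],[0,0,0]]]}}

```text
t: 11.7
tool_pos: [0.5516, -0.0154, 0.0873]
tool_rot: [-3.135, 0.179, 0.008]
contact_force: [-10.7, 4.2, 4.9]
opening: 0.0004
grip_force: 4.9
```

{"api": "play_rows", "payload": {"series": [[0,[0.01,0,0],[0,0,0]]]}}

```text
t: 11.82
tool_pos: [0.5517, -0.0154, 0.0873]
tool_rot: [-3.135, 0.179, 0.01]
contact_force: [-10.3, 3.6, 6.5]
opening: 0.0001
grip_force: 5.9
```

```bash
python3 -c "
from h import *
st()
d=imaging.get_image('top');s=imaging.get_image('side')
P=lambda x,y:(np.array([x,y])+.5)/4-.5+[260,130]
for a,c,_ in brass(d,(270,130,330,170)): print(a,c,ray(d,c,.095))
cv2.imwrite('pics/c5.png',np.hstack([cv2.resize(d['color'][130:280,260:420],(400,375)),cv2.resize(s['color'][180:330,270:430],(400,375))]))"
```

```text
t 11.825 p [ 0.5517 -0.0154  0.0873] xang -0.11381227065364784 tilt -0.9999782389600862 F [-10.2626   3.6315   6.474 ] Fx_tool 10.650868037994826 op 7.14256873313495e-05
20 [308.25 148.05] [[0.7857 0.1256]]
```

View pics/c5.png

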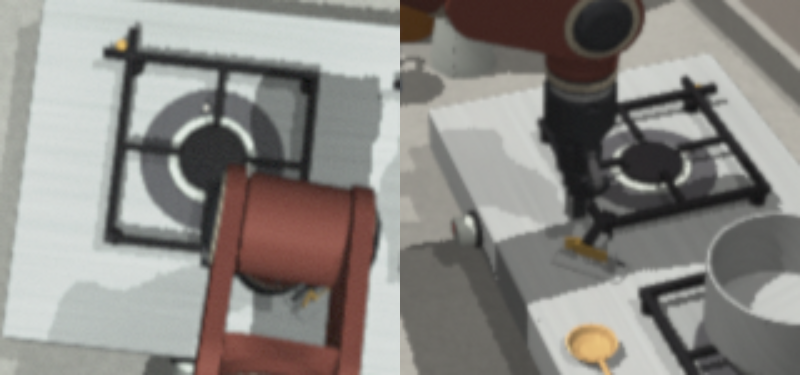

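```bash
python3 -c "
from h import *
d=imaging.get_image('top')
P=lambda x,y:np.array([x,y])/2.5+[260,130]
l=bar(d,P(131,72),P(112,238));f=bar(d,P(131,58),P(315,74));r=bar(d,P(312,74),P(303,160))
for b in(l,f,r):print(b,np.arctan2(b[1][1],b[1][0]))
X=cross(l,f);print(X)
# second, fixed support at 300 mm: left bar px
l2=bar(d,(424,168),(424,232));print(l2,np.arctan2(l2[1][1],l2[1][0]))
"
```

```text
(array([0.6507, 0.1285], dtype=float32), array([ 0.9944, -0.1056], dtype=float32), 50, np.float32(0.001170147)) -0.10582796
(array([0.7641, 0.02  ], dtype=float32), array([0.1174, 0.9931], dtype=float32), 50, np.float32(0.0010234367)) 1.4530779
(array([ 0.7044, -0.0666], dtype=float32), array([ 0.9958, -0.0913], dtype=float32), 50, np.float32(0.0012612763)) -0.091403805
[0.7754 0.1153]
(array([ 0.6411, -0.1717], dtype=float32), array([ 0.995 , -0.1002], dtype=float32), 50, np.float32(0.0007512728)) -0.100388445
```

The top view shows the grate near square, with the pin still in the notch at (121,45). The side view shows the lug reaching the clip at about (585,245). Comparing the clip with the earlier picture should tell me whether it has sprung back.

```bash
python3 -c "
from h import *
a=cv2.imread('pics/c2.png')[:,400:];b=cv2.imread('pics/c5.png')[:,400:]
for i in(a,b):
  h=cv2.cvtColor(i,cv2.COLOR_BGR2HSV);m=cv2.inRange(h,(12,110,60),(35,255,255));m[:215]=0;m[290:]=0;m[:,:150]=0;m[:,240:]=0
  q=np.argwhere(m);print(len(q),q.mean(0),q.min(0),q.max(0))
cv2.imwrite('pics/c6.png',np.hstack([cv2.resize(i[200:300,145:245],(400,400),interpolation=cv2.INTER_CUBIC) for i in(a,b)]))"
```

```text
336 [248.9613 184.6696] [238 167] [259 205]
390 [248.3205 184.4897] [238 167] [259 205]
```

View pics/c6.png

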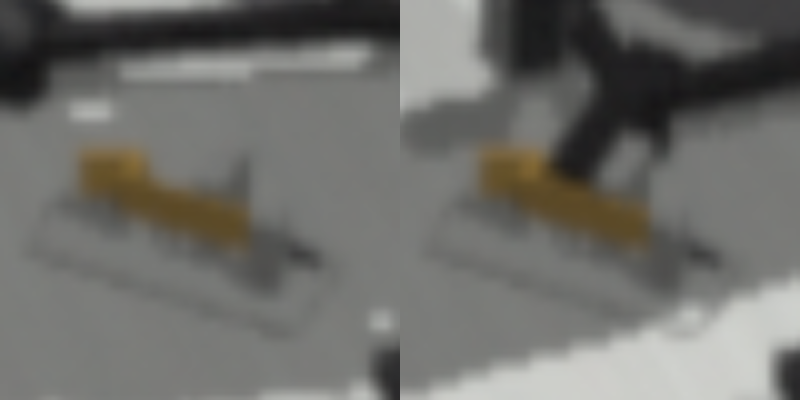

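In the zoom the clip's kinked end is in the same place as before, about (110,165) against (510,165). The lug at (575,165) is past the kink and behind the clip. With the sharp rise to about 11 N and no movement, this is the stop. I'll back away.

{"api": "play_rows", "payload": {"series": [[0,[-0.04,0,0],[0,0,0]],[0,[-0.1,0,0],[0,0,0]],[0,[-0.5,0,0],[0,0,0]],[0,[-0.3,0,-0.5],[0,0,0]],[0,[-0.8,0,-0.8],[0,0,0]],[0,[0,0.9,-0.8],[0,0,0]],[0,[0,1,-0.3],[0,0,0]],[0,[0,1,0],[0,0,0]]]}}

```text
t: 12.98
tool_pos: [0.4522, -0.1526, 0.2111]
tool_rot: [3.133, -0.178, 0.011]
contact_force: [0.7, -0.3, 0.0]
opening: 0.0001
grip_force: 0.0
```

{"api": "play_rows", "payload": {"series": [[0,[-0.2,1,0],[0,0,0]],[0,[-0.2,1,0],[0,0,0]],[0,[0,1,0],[0,0,0]],[0,[0,1,0],[0,0,0]],[0,[0,0,0],[0,0,0]]]}}

```text
t: 13.6
tool_pos: [0.4077, -0.3498, 0.2083]
tool_rot: [3.134, -0.186, 0.001]
contact_force: [-0.1, 1.3, 0.8]
opening: 0.0
grip_force: 0.0
```

```bash
python3 -c "
from h import *
st()
d=imaging.get_image('top')
P=lambda x,y:np.array([x,y])/2.5+[260,130]
M,y=grate(d,[P(131,62),P(314,76),P(297,256),P(113,239)])
O=M+Rz(y)@[.106,.106];print('O',O)
s=imaging.get_image('side')
cv2.imwrite('pics/c7.png',np.hstack([cv2.resize(d['color'][130:280,260:420],(400,375)),cv2.resize(s['color'][255:300,315:375],(400,375),interpolation=cv2.INTER_CUBIC)]))"
```

```text
t 13.6 p [ 0.4077 -0.3498  0.2083] xang -0.11849331957504845 tilt -0.9999974656994345 F [-0.0597  1.2671  0.7506] Fx_tool 0.20824519812308168 op 9.483997073368894e-06
(array([0.6746, 0.126 ], dtype=float32), array([ 0.9944, -0.1054], dtype=float32), 50, np.float32(0.0011111749))
(array([0.7632, 0.0086], dtype=float32), array([0.1068, 0.9943], dtype=float32), 50, np.float32(0.0012963801))
(array([0.5761, 0.0446], dtype=float32), array([0.1067, 0.9943], dtype=float32), 50, np.float32(0.0009010513))
(array([ 0.679 , -0.0647], dtype=float32), array([ 0.9944, -0.1053], dtype=float32), 50, np.float32(0.00089479325))
corners [[ 0.7747  0.1154]
 [ 0.7545 -0.0726]
 [ 0.5657 -0.0526]
 [ 0.5858  0.1354]] sides [0.1891 0.1899 0.1891 0.1899] mid [0.6702 0.0314] yaw -0.10625379535728538
O [0.7868 0.1255]
```

View pics/c7.png

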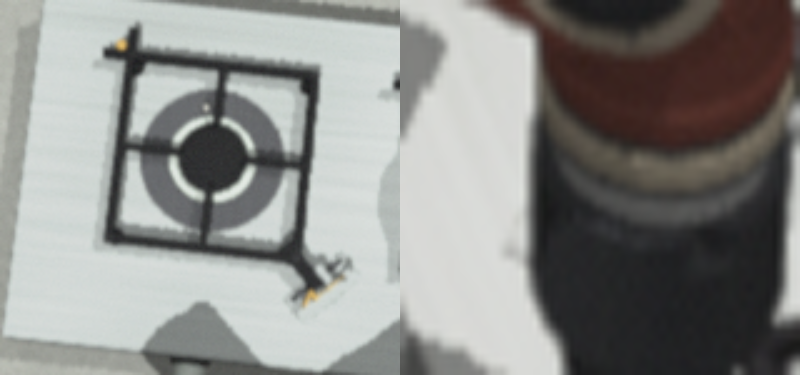

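The top view shows the grate square, its lug at (310,275) in the bracket beside the brass clip and the pin in the notch. In the side crop the arm hides the clip, so I'll compare the clip in a zoomed top view: at the start, now, and the fixed support's own clip.

```bash
python3 -c "
from h import *
d=imaging.get_image('top');a=cv2.imread('pics/top0.png');b=d['color']
for i in(a,b): print([(x,c,s) for x,c,s in brass({'color':i},(370,225,405,265))])
z=lambda i,u,v:cv2.resize(i[v:v+40,u:u+40],(266,400),interpolation=cv2.INTER_CUBIC) if 0 else cv2.resize(i[v:v+40,u:u+40],(260,260),interpolation=cv2.INTER_CUBIC)
cv2.imwrite('pics/c8.png',np.hstack([z(a,366,225),z(b,366,225),z(b,485,235)]))"
```

```text
[(np.int32(14), array([383.7143, 248.7857]), array([381, 247,   6,   5]))]
[(np.int32(20), array([383.65, 248.05]), array([381, 245,   6,   7]))]
```

View pics/c8.png

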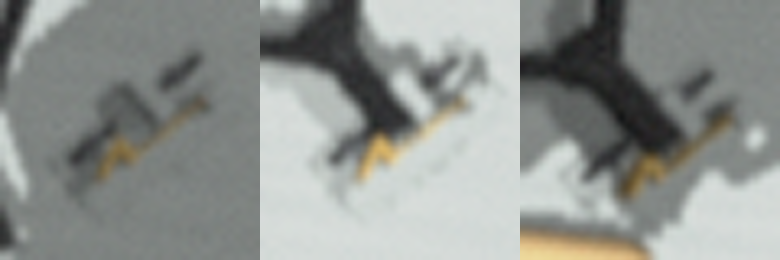

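The clip looks the same as in its free state and matches the fixed support, with the lug against the stop. Handing in.

```bash
python3 -c "
from h import *
print(ctrl.finish_job())"
```

```text
the job is handed in; nothing more can be done
None
```

The job is handed in; no verdict came back. By my measurements the notch is on the pin, the lug is behind the sprung-back clip against its stop, and the support is square to about 0.01 rad; the hardest push I read was about 13 N.

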